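# Wedge the drooping tray stand level

## Robot

A 6-joint arm with a two-finger parallel gripper is mounted at the origin on a cart in front of the work surface, level with it; the furniture and walls round the work are solid. World frame = base frame: x ahead of the robot, y to its left, z up, the work surface at z = 0. Lengths are in mm, angles in rad, forces in N, time in s.
With the tool pointing down it reaches from about 300 to 775 mm from the base axis. Payload 14.6 kg.
Tool frame: the origin (TCP) lies between the finger pads; the fingertips stand 11 mm ahead of it and the grasp point (between the pads) lies 8 mm behind it; z points along the fingers, y is the line along which they close (so a half turn about z gives the same grasp; the last joint's range is limited). The gripper opens to 94 mm and grips with 3 to 60 N. Pads are 16 mm wide; open, the fingers measure 119 mm over their backs; the gripper's body (75 mm by 177 mm) begins 78 mm behind the grasp point.
Start: joints at [1.117, 0.3, 1.521, -0, 1.321, -0.067], TCP at [207.471, 509.357, 216.446] pointing down, gripper open.
Joint ranges: [-3.03, 3.03], [-0.79, 2.21], [0.23, 2.52], [-1.04, 4.18], [0, 3.07], [-2.55, 2.55]. Speed limits (rad/s): [2.22, 2.22, 2.57, 3.14, 3.14, 3.14].

## Interface

Orientations are given as [roll, pitch, yaw] about the fixed x, y, z axes, in that order (R = Rz(yaw) Ry(pitch) Rx(roll)).
In Python, from cell import manip gives the robot as it stands. The module is installed in compiled form; this text tells all that it offers.
- The arm moves only by the tool arm_command, never from a script. Its argument "rows" is one flat list of numbers, 5 for each row, row after row: the shift along the world's x, y, z in mm, then the turn about the world's z in degrees, then the finger opening in mm, from 0 to 94. In form: [dx, dy, dz, twist, jaw, dx, dy, dz, twist, jaw, ...]. A call has 1 to 5 rows; each row shifts and turns the commanded pose from where the row before left it; what a row does not reach is not made up. A row lasts 1/8 s, in which the tool goes at most 62.5 mm and 10.7 degrees, less where a joint would pass 70% of its speed; a pose out of reach is approached as far as the arm can. A call is refused whole if a number of a shift passes 62.5 or a number of a turn 10.7, either way. A call with a gripper value outside its range is refused whole. The fingers move at their own pace and stop on an object; "newtons" is the grip in N (left out, the last holds). Time passes only in rows, so rows that do not move let the fingers close. It gives the time, the measured TCP pose, the force and the opening at its end, in the units of the state.
- manip.read_state(): the state, without advancing time (a new reading comes with each control period).
- manip.camera(name): name is "scene" or "top" or "wrist"; returns a dict with "image" (480x640x3 uint8, blue, green, red), "z_map" (480x640 float32, mm along the optical axis (not along the pixel's ray), 0 where there is no reading), "fx", "fy", "cx", "cy" (pixels), "pose" (4x4, takes a point from camera to world coordinates). Camera axes: x right, y down, z forward; pixel columns grow to the right and rows downward; lengths in mm; the calibration is good to about 2 mm. A picture is of the moment at which its call begins.
- manip.sign_off(): hands the job in, once; it reports no verdict.
The state is a dict: "clock": time; "joints": joint angles; "qd": joint speeds; "effort": joint torques, N m; "eef_pos": TCP position; "eef_rot": TCP orientation; "wrist_force": force on the tool from outside, world axes, zero at the start; "moment": the same for the moment, N m; "finger_gap": finger opening in mm.
Only numpy, scipy, OpenCV 4.12 (cv2) and the standard library are available. Lean on these libraries where they do the work, as an engineer would, in place of code of your own. Each camera call takes 0.05 s, during which the arm holds its last target. There are 200 camera calls.

## Task

The instrument tray stand at the right of the trolley droops on its left side, the edge facing the two wedges, because its feet there are too short. Take the thick grey wedge by its upright fin, lay it flat in front of that low edge and push it straight in, thin end first, until the tray is level; then let go and leave it there. Leave the thin wedge, which is too low for this, where it lies.

Things in the scene. Friction and masses are not known exactly. Their poses are not given: they have to be found in the camera images.
- platform (a joint): tilt of the steel tray stand about its rear hinge, rad: 0 level, negative front low (starts on its stop at -0.103), positive front too high. Plate 165 mm from hinge to front edge, 208 mm wide, with a flat grey tray and three instruments fixed on it, 0.56 kg in all; rear bracket screwed to the trolley, hinge moves freely, pin 30 mm above the trolley top
- front_edge (a point): middle of the stand's low front edge (its left side, facing the wedges), on the axis of its round steel bar (8 mm thick); moves with the plate. x points from front edge to rear hinge: the way to push the wedge; y along the bar. Bar's underside 9 mm above the trolley at the start, 26 mm level. Two short round feet hang 89 mm either side; 160 mm between is free. Tray rim 18 mm above the bar's axis
- wedge_thick_grip (a point): centre of the upright fin (26 long, 18 wide across y, 28 high) of the thick grey wedge, 47 mm above its underside; x points to the thin end, z up. Wedge 123x40 mm, 0.11 kg: 3 mm thick at the tip, 109 mm ahead of this point, rising evenly over 95 mm to 33, then flat. Stand level when this point is 37 mm before the bar's axis; 10 mm more tilts 0.019 rad. Friction holds it
- wedge_thin_grip (a point): centre of the like fin of the thin grey wedge, 28 mm above its underside: a bystander of the same length and width, but only 14 mm thick at most (fin top 42 mm up, the thick wedge's 61 mm), too low to level the stand. Either wedge may lie on the left or the right

How it is judged:
By the outcome, as a careful person would: the job done as asked, in the order asked, and still so for the second after the job is handed in, with the robot touching nothing.
It also fails if it takes over 35 s, if anything falls off the work surface, if the arm or the gripper's body presses on something with over 40 N, if the wrist force passes 120 N, or if a joint passes its speed limit or range.

## Working session

There is one attempt and no reset: what is moved stays moved. The work goes in short steps, Python scripts to look and compute and a tool call to move; the robot and the scene stay as the last step left them, time stands still between calls to the robot, and variables do not carry over. Pictures are saved under pics/ and viewed, on a budget of 10 in all, crops included, one or two more only if the job needs it, and the job is handed in when it is done.

Besides the shell and the picture viewer there is one more tool, called as name(argument=value, ...), one argument or row to a line, values as JSON. arm_command: Moves the arm, as the interface text tells. Its arguments: {"type":"object","properties":{"rows":{"type":"array","items":{"type":"number"}},"newtons":{"type":"number"}},"required":["rows"]}

```bash
mkdir -p pics; cat > h.py <<'E'
import numpy as np, cv2
from cell import manip
def cam(n,f=None):
    c=manip.camera(n)
    if f: cv2.imwrite('pics/'+f,c['image'])
    return c
def pts(c):
    z=c['z_map'];v,u=np.mgrid[0:480,0:640]
    P=np.stack([(u-c['cx'])/c['fx']*z,(v-c['cy'])/c['fy']*z,z,np.ones_like(z)],-1)
    W=(P@c['pose'].T)[...,:3]; W[z==0]=np.nan
    return W
E
python3 - <<'E'
from h import *
c=cam('top','t1.png'); np.savez('t1.npz',W=pts(c),im=c['image']); print(c['pose'],c['fx'])
print(manip.read_state())
E
```

```text
[[-9.14631851e-02 -9.72452756e-01  2.14406446e-01  3.05695669e+02]
 [-9.95797843e-01  8.83228757e-02 -2.42017843e-02 -1.19274654e+02]
 [ 4.59809793e-03 -2.15719048e-01 -9.76444648e-01  1.20227395e+03]
 [ 0.00000000e+00  0.00000000e+00  0.00000000e+00  1.00000000e+00]] 595.7515448644591
{'clock': 0.05, 'joints': array([ 1.11743379e+00,  3.00456150e-01,  1.52157587e+00, -1.34427597e-05,
        1.32069900e+00, -6.65642761e-02]), 'qd': array([ 1.59998255e-03,  8.52942139e-05,  9.41667735e-04,  3.67673451e-04,
       -1.83624052e-04, -9.12578077e-04]), 'effort': array([ 1.71166757e-04, -5.33211958e+01, -3.53709126e+01,  7.09981075e-02,
        2.35328655e-02, -7.13017835e-05]), 'eef_pos': array([207.35254493, 509.14827605, 215.89673026]), 'eef_rot': array([-3.14045595e+00, -6.27264111e-05,  2.75479769e+00]), 'wrist_force': array([ 0.06224364, -0.58726662,  0.33914481]), 'moment': array([-0.00972366,  0.06166086,  0.00527665]), 'finger_gap': 94.31607995842528}
```

View pics/t1.png

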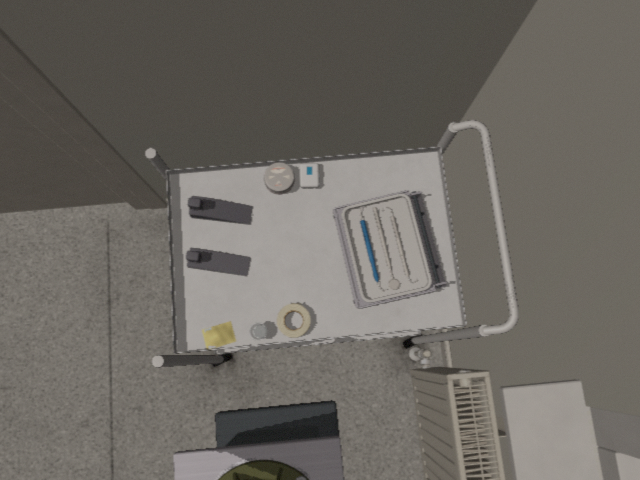

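The picture shows the two grey wedges on the left, with fins at about (196,204) and (194,257) and thin ends pointing right. The tray stand's front bar runs from about (336,210) to (357,305), and the rear hinge is on the right, around (425,240).

```bash
cat > m.py <<'E'
from h import *
d=np.load('t1.npz');W=d['W'];im=d['im']
g=im.max(2)
for (a,b,r0,r1) in [(184,256,192,228),(182,254,244,280)]:
    m=np.zeros(g.shape,bool);m[r0:r1,a:b]=g[r0:r1,a:b]<95
    P=W[m];P=P[~np.isnan(P[:,0])]
    h=P[:,2].max();F=P[P[:,2]>h-6]
    print('wedge n',len(P),'z pct',np.percentile(P[:,2],[2,25,50,75,98]).round(1),'fin top',F.mean(0).round(1),len(F),F.min(0).round(),F.max(0).round())
    B=P; r=cv2.minAreaRect(B[:,:2].astype(np.float32)); print(r)
    ax=[B[(B[:,1]<y+5)&(B[:,1]>y-5)].mean(0).round(1).tolist() for y in np.arange(B[:,1].min()+5,B[:,1].max(),15)];print(ax)
# stand: heights over region
for v in range(190,311,8):
    print(v,[(u,*W[v,u].round(0)) for u in range(328,366,3)][0:0],[int(x) if x==x else -1 for x in W[v,326:450:4,2]])
E
python3 m.py
python3 - <<'E'
from h import *
c=cam('scene','s1.png')
i=cv2.imread('pics/t1.png')[180:320,170:450]
j=cv2.resize(i,(800,400),interpolation=cv2.INTER_CUBIC)
cv2.imwrite('pics/t1c.png',j)
E
```

```text
wedge n 1276 z pct [ 3.5 13.6 23.  31.9 63.1] fin top [621.1  84.   62.8] 67 [612.  73.  60.] [630.  97.  66.]
((611.0794677734375, 37.0123405456543), (121.91907501220703, 41.90248489379883), 78.37387084960938)
[[602.5, -17.6, 5.5], [601.6, -4.1, 9.4], [604.5, 11.1, 14.2], [607.5, 25.9, 18.7], [610.6, 41.0, 23.1], [613.0, 55.8, 27.3], [615.1, 71.3, 38.2], [614.8, 86.4, 43.7]]
wedge n 1190 z pct [ 2.2  7.8 11.2 14.8 44.8] fin top [517.4  95.5  43.9] 78 [508.  83.  42.] [527. 107.  47.]
((506.6176452636719, 49.95849609375), (120.48236083984375, 40.25722885131836), 76.26009368896484)
[[497.5, -5.8, 4.9], [496.7, 7.7, 5.9], [500.5, 22.9, 7.8], [503.4, 38.0, 9.3], [507.0, 52.6, 11.6], [510.7, 67.8, 13.2], [513.8, 83.1, 21.0], [516.1, 97.6, 28.8]]
190 [] [1, 0, 0, 3, 0, -3, -5, 0, 0, 2, 0, 2, 2, 3, -1, -2, 0, 2, -4, 0, 35, 3, 0, 3, 0, 2, 3, 0, 0, 2, 25]
198 [] [1, 3, 2, -1, 0, 1, 1, 3, 2, 0, 1, 3, 24, 28, 37, 40, -1, 33, 30, 35, 43, 29, 39, 4, 7, 4, 0, -5, 0, 1, 13]
206 [] [0, 0, -2, -3, 21, 19, 36, 33, 34, 28, 25, 27, 25, 27, 24, 27, 27, 27, 28, 34, 29, 46, 3, 34, 6, 2, 1, 1, 0, 0, 8]
214
[... 880 characters left out ...]
3, 0, 0, 3, 12, 12, 22, 23, 21, 24, 35, 22, 21, 24, 29, 24, 30, 27, 41, 27, 29, 30, 32, 44, 33, 30, 0, 0, 0]
278 [] [0, 0, -1, 1, 0, 0, 18, 16, 32, 17, 18, 21, 27, 34, 19, 27, 24, 21, 26, 25, 25, 24, 27, 33, 31, 33, 45, 7, 31, 7, 3]
286 [] [2, 1, 4, 1, 6, 1, -2, 17, 11, 23, 18, 20, 21, 33, 24, 24, 28, 32, 33, 25, 26, 28, 35, 29, 30, 44, 42, 29, 30, 6, 0]
294 [] [0, 0, -1, -1, -2, -3, -2, 20, 18, 29, 19, 20, 22, 20, 23, 23, 24, 38, 39, 39, 38, 28, 32, 29, 0, 2, 3, 0, 3, 0, 1]
302 [] [0, 3, 2, 1, 4, -2, 0, 11, 18, 16, 16, 33, 22, 20, 28, 22, 1, 1, -1, 2, 3, -2, 4, -1, 0, 2, 2, 2, 2, 3, 1]
310 [] [0, 0, 0, 0, 3, -1, 2, -2, 2, 0, 3, 0, 1, 0, 2, 2, -1, 3, 0, 4, 2, -3, -2, 2, 3, 1, 1, 0, 0, 3, -1]
```

View pics/t1c.png

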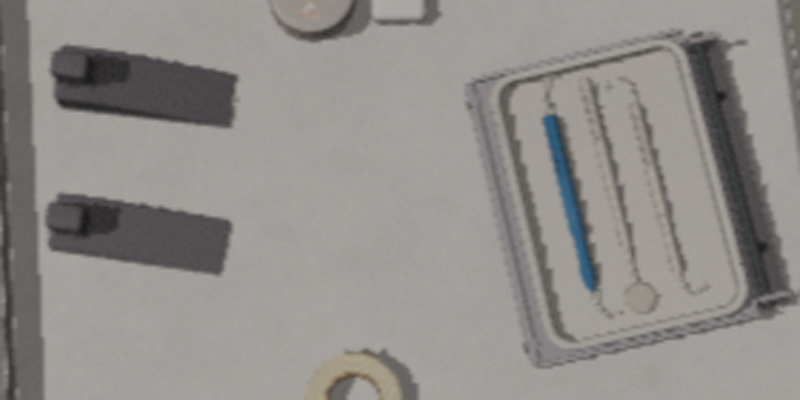

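View pics/s1.png

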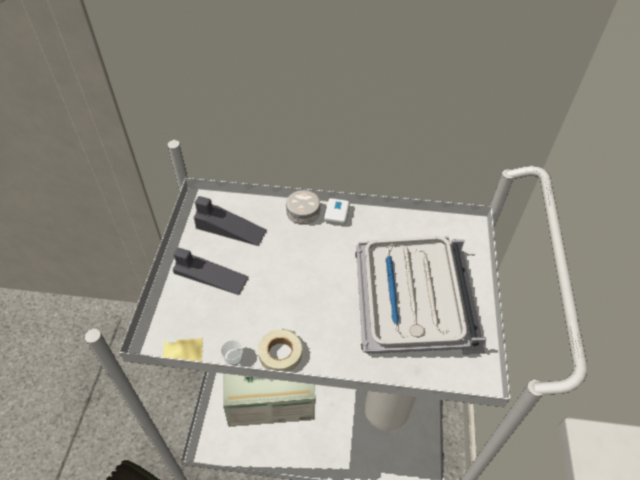

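The crop shows the thick wedge at the upper left, with its fin near crop (75,65). Measured fin top is 62.8 mm against 43.9 mm for the other, which matches the sizes given. The stand's front bar runs from crop (472,85) to (532,362). The scene view agrees with both. Next I measure the bar line.

```bash
cat > bar.py <<'E'
from h import *
def bar(c,zb):
    # outer left edge of the bar per row -> rays onto plane zb
    g=cv2.GaussianBlur(cv2.cvtColor(c['image'],cv2.COLOR_BGR2GRAY),(3,3),0).astype(float)
    pt=[]
    for v in range(216,300,2):
        u0=int(334.5+(v-210)*21/96.)
        s=np.arange(u0-9,u0+9); gr=np.diff(g[v,s]); k=np.argmin(gr[:]); pt.append((s[k]+.5,v))
    pt=np.array(pt)
    for _ in range(4):
        A=np.polyfit(pt[:,1],pt[:,0],1);r=pt[:,0]-np.polyval(A,pt[:,1]);pt=pt[abs(r)<max(1.2,1.5*np.median(abs(r)))]
    print('edge fit',A,len(pt),r.std())
    return [ray(c,np.polyval(A,v),v,zb) for v in (214,303)]
def ray(c,u,v,z):
    d=c['pose'][:3,:3]@[(u-c['cx'])/c['fx'],(v-c['cy'])/c['fy'],1];o=c['pose'][:3,3]
    return o+d*(z-o[2])/d[2]
if __name__=='__main__':
    c=cam('top');a,b=bar(c,13);print(a,b)
    t=(b-a)[:2];t/=np.linalg.norm(t);n=np.array([t[1],-t[0]]);n*=-np.sign(n[1])
    print('bar dir',t,'push dir',n,np.degrees(np.arctan2(n[1],n[0])))
    # stand points for lateral extent
    W=pts(c);P=W[190:312,325:450].reshape(-1,3);P=P[(P[:,2]>10)&(P[:,2]<60)]
    q=(P[:,:2]-a[:2]);x=q@n;y=q@t
    m=(x>-6)&(x<170);print('x pct',np.percentile(x,[.5,2,50,98]),'y',np.percentile(y[m&(x<150)],[.5,2,98,99.5]))
    for z,uv in ((20,(336,210)),(20,(357,305)),):print(ray(c,*uv,z))
    # left/right side edges in x along plate
    for lo in range(0,160,30):
        k=(x>lo)&(x<lo+30);print(lo,np.percentile(y[k],[1,99]).round(1))
E
python3 bar.py
```

```text
edge fit [  0.28536677 271.53293413] 25 0.6206887231277549
[ 583.08485227 -188.44467928   13.        ] [ 397.70294033 -220.8646136    13.        ]
bar dir [-0.98505022 -0.17226742] push dir [ 0.17226742 -0.98505022] -80.08032218540163
x pct [ -3.20367919   0.54893487  81.67412355 168.78985566] y [ -7.61482678  -1.84941169 198.6851086  202.42753204]
[ 589.18220559 -195.77743053   20.        ]
[ 393.43717156 -217.88136205   20.        ]
0 [ -8.3 198.2]
30 [ -7.4 199.4]
60 [ -5.9 201. ]
90 [ -4.4 202.1]
120 [ -2.7 203.4]
150 [ -1.5 200. ]
```

arm_command(
  rows=[40,-40,0,-10,50,40,-45,0,-10,50,45,-45,0,-10,50,45,-45,0,-10,50,45,-45,0,-10,50],
)

```text
clock: 0.78
eef_pos: [421.2, 290.1, 216.4]
eef_rot: [-3.142, -0.0, 1.876]
wrist_force: [-0.1, 1.0, -0.5]
finger_gap: 50.7
```

arm_command(
  rows=[45,-45,-20,-10,50,50,-50,-20,-10,50,50,-50,-20,-9,50,50,-50,-10,0,50,4,-11,0,0,50],
)

```text
clock: 1.4
eef_pos: [596.2, 107.0, 153.2]
eef_rot: [-3.14, 0.001, 1.373]
wrist_force: [-0.7, 0.1, -0.8]
finger_gap: 50.0
```

```bash
python3 - <<'E'
from h import *
c=cam('wrist','w1.png');W=pts(c);np.save('w1.npy',W);print(c['pose'].round(2),c['fx'],manip.read_state()['eef_pos'],manip.read_state()['eef_rot'])
E
```

```text
[[ 9.8000e-01 -1.9000e-01 -5.0000e-02  6.1107e+02]
 [-2.0000e-01 -9.5000e-01 -2.6000e-01  1.8044e+02]
 [-0.0000e+00  2.6000e-01 -9.6000e-01  3.2136e+02]
 [ 0.0000e+00  0.0000e+00  0.0000e+00  1.0000e+00]] 330.3950721229592 [595.65366336 107.30716491 153.87402353] [-3.14008684e+00  6.88414520e-04  1.37332277e+00]
```

View pics/w1.png

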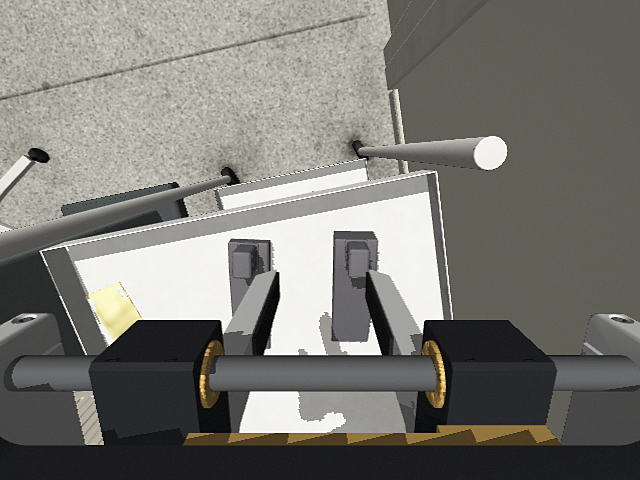

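The wrist view shows the thick wedge's fin at about (358,260), with its body aligned with the image vertical. The thin wedge's fin is at (243,262). Next: fin centre and axis.

```bash
python3 - <<'E'
from h import *
W=np.load('w1.npy')
P=W[225:345,325:385].reshape(-1,3)
F=P[(P[:,2]>57)&(P[:,2]<66)]
F=F[(abs(F[:,0]-620)<25)&(abs(F[:,1]-84)<25)]
print(len(F),F.mean(0),cv2.minAreaRect(F[:,:2].astype(np.float32)),np.median(F,0))
B=P[(P[:,2]>28.0)&(P[:,2]<37)];print(B[:,:2].min(0),B[:,:2].max(0))
B=P[(P[:,2]>5)&(P[:,2]<37)&(P[:,1]>0)]
for y in range(20,110,12):
  k=B[(abs(B[:,1]-y)<5)];
  if len(k):print(y,np.percentile(k[:,0],[2,98]).round(1),np.median(k[:,2]))
E
```

```text
607 [622.39853481  85.6859085   60.69590377] ((622.5936279296875, 84.74336242675781), (25.792264938354492, 17.82027244567871), 80.1865234375) [622.26108412  85.7364644   60.88522664]
[597.90203181  45.68368841] [644.64049681 101.46015422]
20 [588.9 625. ] 16.91583431782243
32 [591.4 623.7] 20.629271618247174
44 [594.4 625.2] 24.39660301536901
56 [596.4 626.4] 28.1280680007539
68 [598.5 639.1] 31.902166299837177
80 [600.9 641.9] 33.04415566695127
92 [604.2 644.1] 32.57432085324666
104 [605.9 619.2] 22.515403387101856
```

arm_command(
  rows=[13,-11,-20,0,50,13.5,-11,-20,0.5,50,0,0,-30,0,50,0,0,-20,0,50,0,0,0,0,50],
)

```text
clock: 2.08
eef_pos: [620.6, 88.6, 64.0]
eef_rot: [-3.139, 0.001, 1.386]
wrist_force: [-0.1, -0.7, -0.5]
finger_gap: 50.0
```

arm_command(
  rows=[2,-3,-10,0,50,0,0,-6,0,50,0,0,0,0,10,0,0,0,0,10,0,0,0,0,10],
  newtons=35,
)

```text
clock: 2.7
eef_pos: [623.7, 84.8, 49.3]
eef_rot: [3.141, -0.0, 1.385]
wrist_force: [0.3, -0.1, 0.2]
finger_gap: 23.8
```

arm_command(
  rows=[0,0,0,0,10,0,0,0,0,10,0,0,15,0,10,0,0,30,0,10,0,0,30,0,10],
)

```text
clock: 3.32
eef_pos: [623.6, 84.8, 125.8]
eef_rot: [3.141, -0.0, 1.385]
wrist_force: [0.7, -0.2, -1.3]
finger_gap: 17.9
```

```bash
python3 - <<'E'
from h import *
c=cam('top'); im=c['image'][188:316,320:450]
cv2.imwrite('pics/t2c.png',cv2.resize(im,None,fx=4.6,fy=4.6,interpolation=cv2.INTER_CUBIC))
c=cam('scene'); im=c['image'][230:360,345:490]
cv2.imwrite('pics/s2c.png',cv2.resize(im,None,fx=4.4,fy=4.4,interpolation=cv2.INTER_CUBIC))
E
```

```text
(no output)
```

View pics/t2c.png

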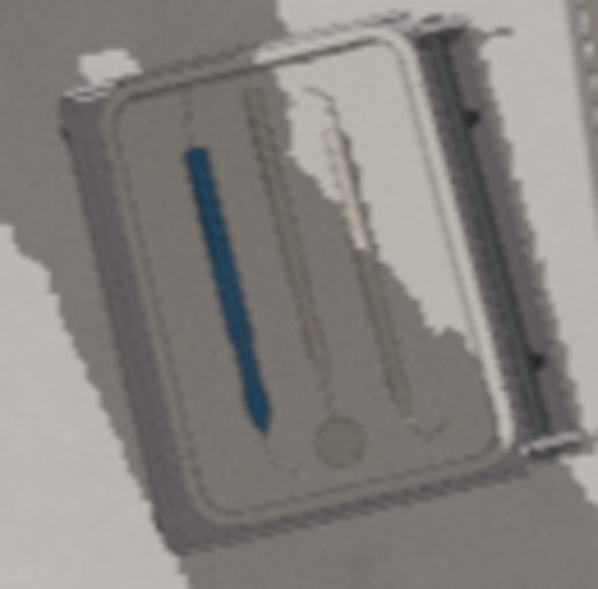

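View pics/s2c.png

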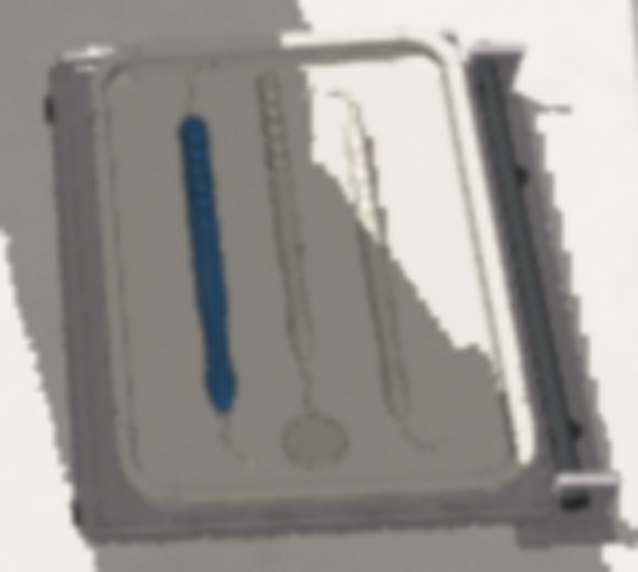

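The top crop shows the bar's outer edge from (63,100) to (172,545), and the scene crop shows it from (53,70) to (85,535). I cast rays from both views, plus the rear corners, and compare.

```bash
python3 - <<'E'
from h import *
from bar import ray
T=cam('top');S=cam('scene')
t=lambda u,v:(320+u/4.6,188+v/4.6)
s=lambda u,v:(345+u/4.4,230+v/4.4)
R={}
for n,(c,f,z,a,b) in {'topL':(T,t,13,(63,100),(172,545)),'sceneL':(S,s,13,(53,70),(85,535)),'topTop':(T,t,None,(63,98),(425,20)),'topBot':(T,t,None,(180,552),(525,465)),'sceneBot':(S,s,None,(90,540),(545,528)),'rearT':(T,t,34,(412,30),(520,455))}.items():
    za,zb=(z,z) if z else (15,31)
    A=ray(c,*f(*a),za);B=ray(c,*f(*b),zb);d=B-A
    print(n,A.round(1),B.round(1),'len',np.linalg.norm(d[:2]).round(1),'ang',np.degrees(np.arctan2(d[1],d[0])).round(1))
E
```

```text
topL [ 591.8 -191.6   13. ] [ 391.  -218.9   13. ] len 202.7 ang -172.2
sceneL [ 591.3 -190.2   13. ] [ 389.1 -217.    13. ] len 203.9 ang -172.5
topTop [ 592.3 -191.5   15. ] [ 609.3 -353.9   31. ] len 163.2 ang -84.0
topBot [ 387.6 -221.9   15. ] [ 409.7 -371.5   31. ] len 151.2 ang -81.6
sceneBot [ 386.4 -218.7   15. ] [ 402.1 -369.7   31. ] len 151.8 ang -84.1
rearT [ 604.5 -347.    34. ] [ 413.9 -369.3   34. ] len 191.9 ang -173.3
```

arm_command(
  rows=[-30,-32,0,3.5,10,-30,-32,0,3.5,10,-30,-32,0,3.6,10,-30,-32,0,3.6,10,-30,-31,0,3.6,10],
)

```text
clock: 4.15
eef_pos: [471.8, -75.0, 122.7]
eef_rot: [-3.14, -0.001, 1.697]
wrist_force: [0.1, -1.1, -1.0]
finger_gap: 18.2
```

arm_command(
  rows=[0,0,-20,0,10,0,0,-20,0,10,0,0,0,0,10,0,0,0,0,10],
)

```text
clock: 4.65
eef_pos: [473.6, -74.1, 84.1]
eef_rot: [-3.141, -0.0, 1.696]
wrist_force: [0.6, 1.0, -1.9]
finger_gap: 17.8
```

```bash
python3 - <<'E'
from h import *
c=cam('scene');W=pts(c)
cv2.imwrite('pics/s3c.png',cv2.resize(c['image'][180:380,200:480],None,fx=2.8,fy=2.8))
s=manip.read_state();print(s['eef_pos'],np.degrees(s['eef_rot']),s['wrist_force'])
E
```

```text
[473.73198416 -74.15987203  84.34343774] [1.79981109e+02 7.62063383e-03 9.71481182e+01] [ 0.33901389 -0.29094813 -1.76319847]
```

View pics/s3c.png

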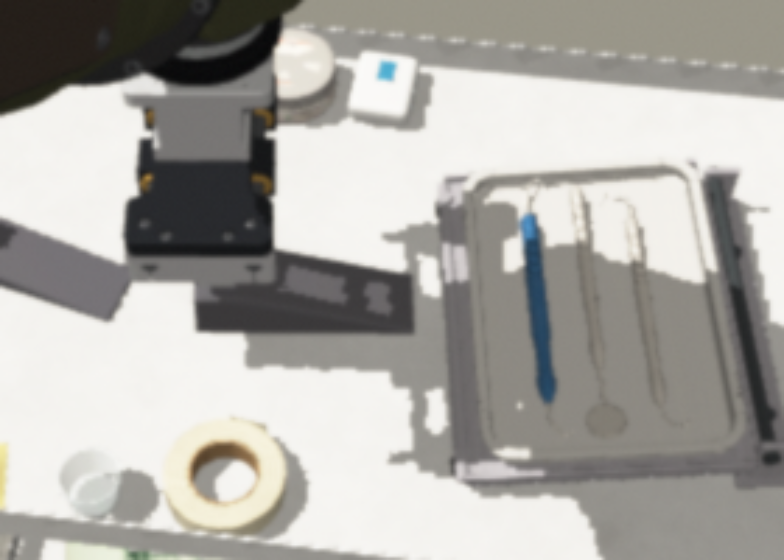

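The wedge is held level, with its tip at about (412,305) pointing at the middle of the bar. I lower it to the surface.

arm_command(
  rows=[0,0,-15,0,10,0,0,-14,0,10,0,0,-5.5,0,10,0,0,0,0,10],
)

```text
clock: 5.2
eef_pos: [473.4, -74.2, 49.0]
eef_rot: [-3.141, -0.0, 1.695]
wrist_force: [0.8, -0.2, -1.2]
finger_gap: 17.7
```

arm_command(
  rows=[0,0,-0.7,0,10,0,0,0,0,10],
)

```text
clock: 5.45
eef_pos: [473.5, -74.2, 48.6]
eef_rot: [-3.142, -0.0, 1.695]
wrist_force: [0.0, 0.8, -1.5]
finger_gap: 17.9
```

arm_command(
  rows=[1.3,-9.9,-0.7,0,10,1.3,-9.9,0,0,10,1.3,-9.9,0,0,10,1.3,-9.9,0,0,10],
)

```text
clock: 5.95
eef_pos: [479.2, -114.1, 48.6]
eef_rot: [3.14, -0.0, 1.695]
wrist_force: [-1.3, 4.1, 6.1]
finger_gap: 17.4
```

arm_command(
  rows=[0.8,-6,0,0,10,0.8,-6,0,0,10,0.8,-6,0,0,10,0,0,0,0,10],
)

```text
clock: 6.45
eef_pos: [481.5, -131.7, 48.6]
eef_rot: [3.141, -0.001, 1.695]
wrist_force: [-0.4, 5.7, 7.0]
finger_gap: 17.4
```

arm_command(
  rows=[0.8,-6,0,0,10,0.8,-6,0,0,10,0.8,-6,0,0,10,0.8,-6,0,0,10,0.8,-6,0,0,10],
)

```text
clock: 7.08
eef_pos: [485.4, -161.1, 48.5]
eef_rot: [3.141, -0.002, 1.696]
wrist_force: [-2.2, 11.8, 10.4]
finger_gap: 18.2
```

```bash
cat > tilt.py <<'E'
from h import *
# tilt of the tray/plate from depth: plane fit over stand, in stand axes
n=np.array([.127,-.992]);t=np.array([.992,.127]);o=np.array([490,-208.5])
def tilt(name):
    W=pts(cam(name)).reshape(-1,3);W=W[~np.isnan(W[:,0])]
    q=W[:,:2]-o;x=q@n;y=q@t
    m=(x>32)&(x<125)&(abs(y)<70)&(W[:,2]>8)&(W[:,2]<60);X,Y,Z=x[m],y[m],W[m,2]
    for _ in range(8):
        A=np.c_[X,Y,np.ones_like(X)];p=np.linalg.lstsq(A,Z,rcond=None)[0];r=Z-A@p
        k=abs(r)<max(1.5,2*np.median(abs(r)));X,Y,Z=X[k],Y[k],Z[k]
    table=np.median(W[(x0:=abs(q@n+40)<25)&(abs(y)>40)&(abs(y)<90)&(abs(W[:,2])<10),2])
    mt=(x>-130)&(x<-15)&(abs(y)>35)&(abs(y)<100)&(abs(W[:,2])<6);T=np.linalg.lstsq(np.c_[x[mt],y[mt],np.ones(mt.sum())],W[mt,2],rcond=None)[0]
    print(name,'slope x,y',p[:2].round(4),'z0',p[2].round(1),len(X),r.std().round(2),'table slope',T.round(4),mt.sum(),'tilt',-p[0]+T[0])
tilt('top');tilt('scene')
s=manip.read_state();print(s['eef_pos'],s['wrist_force'],s['finger_gap'])
E
python3 tilt.py
```

```text
top slope x,y [ 0.0111 -0.0002] z0 32.0 1075 0.92 table slope [-0.0045 -0.0097  0.8248] 213 tilt -0.015543863938615211
scene slope x,y [0.0124 0.0006] z0 30.2 2285 0.78 table slope [-0.0014 -0.0016 -1.0185] 3224 tilt -0.013794647971800853
[ 485.50306029 -161.71643744   48.57262761] [-0.99633499  5.67896173  7.35197793] 17.703891757289878
  return _methods._mean(a, axis=axis, dtype=dtype,
  ret = ret.dtype.type(ret / rcount)
```

arm_command(
  rows=[0.4,-3.2,0,0,10,0.4,-3.2,0,0,10,0,0,0,0,10],
)

```text
clock: 7.55
eef_pos: [486.2, -167.8, 48.6]
eef_rot: [3.141, -0.001, 1.695]
wrist_force: [-2.0, 7.5, 8.1]
finger_gap: 17.4
```

```bash
python3 tilt.py 2>/dev/null; python3 tilt.py 2>/dev/null
```

```text
top slope x,y [-0.0014 -0.0033] z0 34.1 1171 1.02 table slope [-0.0177  0.0141 -2.3087] 325 tilt -0.01628615410853802
scene slope x,y [ 0.001  -0.0015] z0 32.1 2311 0.79 table slope [-6.0000e-04 -2.2000e-03 -1.0175e+00] 3337 tilt -0.0016013442589886601
[ 486.23635606 -167.76278751   48.55632677] [-1.16796244  8.59971315  7.62902779] 17.51663016961868
top slope x,y [-0.0028  0.0008] z0 34.1 1040 0.94 table slope [ 2.8600e-02 -2.0000e-03  4.3211e+00] 321 tilt 0.031433515613704194
scene slope x,y [ 0.0004 -0.0002] z0 32.2 2250 0.76 table slope [-0.003  -0.0026 -1.2026] 3335 tilt -0.00333225429960609
[ 486.2143918  -167.76658573   48.54210313] [-0.97950174  7.83228808  7.55118041] 17.849284113315704
```

```bash
python3 - 2>/dev/null <<'E'
import tilt
from h import *
import h
W0=np.load('t1.npz')['W']
tilt.cam=lambda n:None
tilt.pts=lambda c:W0.copy()
tilt.tilt('start')
E
```

```text
top slope x,y [ 0.0004 -0.0006] z0 33.9 1027 0.84 table slope [-0.0045  0.0116 -0.1234] 322 tilt -0.004906149894030697
scene slope x,y [ 0.0027 -0.0027] z0 32.0 2249 0.74 table slope [ 0.     -0.0009 -0.8912] 3344 tilt -0.0027095989292163346
[ 486.211501   -167.77432714   48.56339226] [-0.74385214  7.60494255  7.49714268] 17.86442310116852
start slope x,y [ 0.103  -0.0038] z0 17.4 1171 0.91 table slope [ 1.500e-03 -6.000e-04  9.631e-01] 3354 tilt -0.10147512561269423
```

The start picture gives 0.103, so the depth-fit tilt is trustworthy. It now reads about -0.001 rad. I nudge in 1 mm more, let go and lift.

arm_command(
  rows=[0.1,-1,0,0,10,0,0,0,0,10,0,0,0,0,50,0,0,0,0,50,0,0,0,0,50],
)

```text
clock: 8.48
eef_pos: [486.0, -169.4, 48.0]
eef_rot: [-3.142, 0.0, 1.695]
wrist_force: [-0.7, 0.1, 0.8]
finger_gap: 44.4
```

arm_command(
  rows=[0,0,15,0,50,0,0,30,0,50,0,0,40,0,50,0,40,40,0,50,0,50,30,0,50],
)

```text
clock: 9.1
eef_pos: [486.1, -78.7, 205.8]
eef_rot: [3.139, 0.001, 1.694]
wrist_force: [-0.3, -0.3, 0.2]
finger_gap: 49.8
```

arm_command(
  rows=[0,45,0,0,50,0,45,0,0,50,0,0,0,0,50],
)

```text
clock: 9.48
eef_pos: [485.9, 12.9, 204.2]
eef_rot: [3.14, 0.0, 1.699]
wrist_force: [-0.2, 0.0, -0.9]
finger_gap: 49.7
```

```bash
for i in 1 2 3; do python3 tilt.py 2>/dev/null; done; python3 - <<'E'
from h import *
c=cam('scene')
cv2.imwrite('pics/s4c.png',cv2.resize(c['image'][180:380,200:480],None,fx=2.8,fy=2.8))
W=pts(c).reshape(-1,3);n=np.array([.127,-.992]);t=np.array([.992,.127]);q=W[:,:2]-[490,-208.5]
x=q@n;y=q@t;m=(x>-60)&(x<-15)&(abs(y)<18)&(W[:,2]>57)&(W[:,2]<66);print('fin',m.sum(),x[m].min(),x[m].max(),x[m].mean(),y[m].mean(),W[m,2].mean())
E
```

```text
top slope x,y [ 0.0015 -0.0015] z0 33.8 1226 0.84 table slope [ 1.500e-03 -7.000e-04  9.587e-01] 3347 tilt -4.843406172108547e-05
scene slope x,y [0.0003 0.0007] z0 32.3 2275 0.76 table slope [ 3.000e-04 -1.200e-03 -8.714e-01] 4210 tilt 7.486220942784494e-05
[486.06449176  10.65267508 203.75861232] [ 0.02156564 -0.1280565  -0.16238139] 50.198163799552376
top slope x,y [ 0.0044 -0.001 ] z0 33.6 1275 0.93 table slope [1.300e-03 1.000e-04 9.184e-01] 3333 tilt -0.0030883676483017828
scene slope x,y [0.0002 0.0002] z0 32.3 2238 0.75 table slope [ 4.000e-04 -5.000e-04 -8.636e-01] 4224 tilt 0.00012764460215107938
[486.08830838   9.9029438  203.38463367] [-0.01589079  0.42485627  0.25434051] 50.038219789456505
top slope x,y [-0.0047  0.0008] z0 34.5 1192 0.83 table slope [-0.     -0.      0.8952] 3339 tilt 0.00464234526530971
scene slope x,y [ 0.0006 -0.0012] z0 32.2 2265 0.79 table slope [-4.000e-04 -1.200e-03 -9.414e-01] 4228 tilt -0.0010131644824266425
[486.07581699   9.85676172 203.18607139] [ 0.93367491 -0.3978667   0.6092077 ] 49.78095392615689
fin 153 -54.24305473067875 -29.117445053753933 -41.722074166582736 -0.9084103628478059 59.67565896785703
```

View pics/s4c.png

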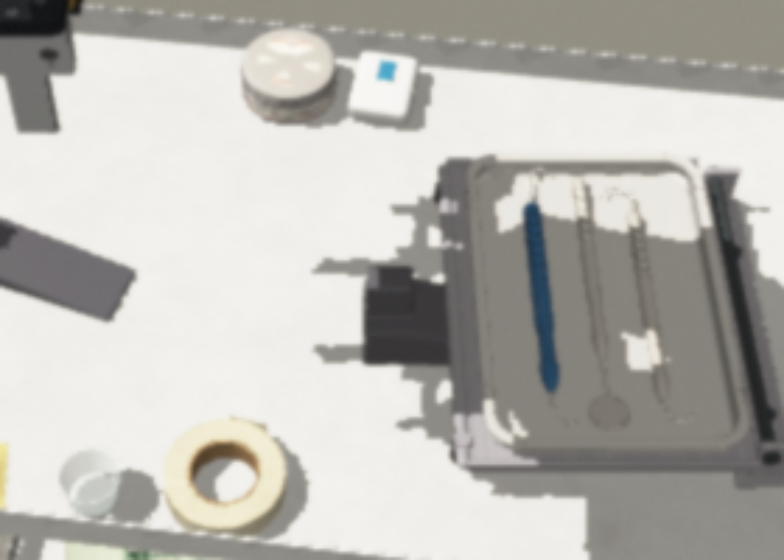

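The wedge sits square under the bar, with its fin at about (392,290) just outside and the gripper well clear. Both cameras read level to within about 0.002 rad, so I hand in.

```bash
python3 -c "
from cell import manip
print(manip.sign_off())"
```

```text
the job is handed in; nothing more can be done
None
```

The thick wedge is under the middle of the tray stand's low edge and the tray reads level. I gripped it by its fin, laid it flat in front of the bar, pushed it straight in thin end first, let go and backed off. The arm did not touch the thin wedge.

- **Tilt after release:** the scene camera gave -0.001 to 0.000 rad. The top camera scattered between -0.003 and +0.005 rad. The same fit on the first top picture gave a slope of 0.103, matching the stated start tilt.
- **Plate height:** the plate's fitted height near the front bar rose 16.6 mm in the top camera. Level needs 17 mm, so this suggests about -0.002 rad.
- **A check that disagreed:** the fin measures about 42 mm before my estimate of the bar's axis, against the stated 37 mm. Taken alone, that would mean about -0.009 rad. I relied on the tilt and height readings, because my bar position is only good to a few millimetres.
- **Forces and time:** the largest wrist force reading was about 16 N, and the job took about 10 s of robot time.

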